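Find the full screw tin by its weight

ROBOT

A 6-joint arm with a two-finger parallel gripper is mounted at the origin on the work surface. World frame = base frame: x ahead of the robot, y to its left, z up, the work surface at z = 0. Lengths are in m, angles in degrees, forces in N, time in s.
With the tool pointing down it reaches from about 0.275 to 0.85 m from the base axis. Payload 5.2 kg.
Tool frame: the origin (TCP) lies on the mounting face of the last link; the fingertips stand 173 mm ahead of it and the grasp point (between the pads) lies 155 mm ahead of it (bot.tip_reach is the distance from the TCP to the fingertips, in m); z points along the fingers, y is the direction in which the jaws open and shut (so a half turn about z gives the same grasp; the last joint's range is limited). The gripper opens to 85 mm and grips with 20 to 120 N. Pads are 22 mm wide; open, the fingers measure 114 mm over their backs; the gripper's body (76 mm by 85 mm) begins 54 mm behind the grasp point. The pads swing forward as they close: fully open they stand 13 mm farther back than shut.
Start: joints at [-80.088, 14.817, 87.949, -0, 77.235, -11.62], TCP at [0.202, -0.512, 0.405] pointing down, gripper open.
Joint ranges: [-179.93, 179.93], [-52.35, 119.4], [10.71, 147.94], [-69.91, 249.91], [12.55, 155.21], [-178.61, 178.61]. Speed limits (degrees/s): [147.25, 147.25, 180, 180, 180, 180].

INTERFACE

Orientations are given as a 3x3 rotation matrix whose columns are the frame's x, y, z axes.
In Python, from cell import bot gives the robot as it stands.
- The arm moves only by the tool drive_tool, never from a script. Its argument "plan" is one flat list of numbers, 7 for each row, row after row: the shift along the tool's x, y, z in cm, then the turn, a rotation vector about the tool's x, y, z in rad, then the finger opening in cm, from 0 to 8.54. A call has 1 to 10 rows; each row is the pose to reach, as a shift and turn from the pose commanded when the call began, along the tool's axes at that moment; what a row does not reach only later rows make up. A row lasts 1/12 s, in which the tool goes at most 41.7 mm and 7.16 degrees, less where a joint would pass 70% of its speed; a pose out of reach is approached as far as the arm can. A call with a gripper value outside its range is refused whole. The fingers move at their own pace and stop on an object; "force" is the grip in N (left out, the last holds). Time passes only in rows, so rows that repeat a pose let the fingers close. It gives the time, the measured TCP pose, the force and the opening at its end, in the units of the state.
- bot.sense(): the state, without advancing time (a new reading comes with each control period).
- bot.grab_frame(name): name is "scene" or "top" or "wrist"; returns the picture (420x560x3 uint8, red, green, blue); there is no depth.
- bot.calibration(name): a dict with "fx", "fy", "cx", "cy" (pixels), "R" (3x3) and "t" (3): a world point X has camera coordinates R X + t; the wrist camera has in their place "hand_eye" (4x4, takes a point from camera to tool coordinates, whose origin is the TCP and whose axes are the flange's). Camera axes: x right, y down, z forward; pixel columns grow to the right and rows downward; lengths in m; the calibration is good to about 2 mm. A picture is of the moment at which its call begins: read the wrist's pose just before it. calibration takes no time and is no camera call.
- bot.finish_job(): hands the job in, once; it reports no verdict.
The state is a dict: "clock": time; "joints": joint angles; "qvel": joint speeds; "joint_torque": joint torques, N m; "tcp_pos": TCP position; "eef_rot": TCP orientation; "contact_force": force on the tool from outside, world axes, zero at the start; "ft_torque": the same for the moment, N m; "grip_width": finger opening in m.
Only numpy, scipy, OpenCV 4.12 (cv2) and the standard library are available. Lean on these libraries where they do the work, as an engineer would, in place of code of your own. Each camera call takes 0.05 s, during which the arm holds its last target.

TASK

Open the toolbox lid right back until it rests on its stop, then heft the three look-alike tins one at a time, from left to right, lifting each clear of the toolbox floor and setting it back upright in the box; one of them is clearly the heaviest. Then finish holding the heaviest tin up in the gripper, upright and still, with its bottom at least 5 cm above the toolbox rim and the other two standing in the box; do not put it down or let go at the end. Never tip a tin over, and leave the screwdriver, spirit level and mallet where they lie.

Things in the scene. Friction and masses are not known exactly. Their poses are not given: they have to be found in the camera images.
- toolbox: grey plastic toolbox, fixed to the shelf, 170 mm deep (its x), 360 wide (its y), rim 110 high; origin centre of underside, x away from the front, z up. One compartment, floor at 30 mm, walls 5 mm (the drawer storey below is not used). Three tins stand in it in a row along y, about 100 mm apart, about 10 mm in front of its middle, tops 5 mm below the rim. The lid is shut at the start
- lid (a joint): angle of the toolbox lid in rad: 0 shut, 1.85 fully open against its stop, leaning back past upright. It swings freely on the far rim: it falls shut if let go below about 1.55 and falls gently open onto the stop from above that. The lid weighs 0.3 kg
- lid_handle (a point): middle of the lid's bar handle: a round level black bar 10 mm thick, 120 mm long (along the toolbox's y), on an arm at each end, its axis 45 mm in front of the lid's front edge and 115 mm above the shelf when shut. It swings with the lid and is free above, below and at both sides between the arms
- lid_hinge (a point): middle of the lid's hinge line, on the toolbox's far rim, 110 mm above the shelf; the line runs along the toolbox's y. The handle bar is 215 mm from it, measured along the lid, and 5 mm to the upper side of it
- tin_left_center (a point): the left tin as the robot sees it (largest y in the toolbox): square aluminium tin, closed, flat lid, 46 x 46 mm, 75 mm tall, standing on the toolbox floor; all three look the same, with unseen, slightly shifting contents; 0.15 to 0.65 kg. It bears a firm grip (30 to 60 N). The point is its centre, half-way up; axes square to its sides, z up
- tin_middle_center (a point): the middle tin, the same as the left one. Centre point, axes as there
- tin_right_center (a point): the right tin (smallest y in the toolbox), the same as the left one. Centre point, axes as there
- screwdriver: screwdriver with a yellow handle lying beside the toolbox on its left, about 200 mm long and under 40 mm high; a bystander
- spirit_level: aluminium spirit level standing on its long edge close behind the toolbox, 220 x 22 x 47 mm; origin under its centre; a bystander
- mallet: small wooden mallet lying on the right of the toolbox, 46 mm high, 240 mm long; origin under it near the middle of its length; a bystander
- tin_left: the left tin itself; origin at the centre of its underside, z up
- tin_middle: the middle tin itself; origin at the centre of its underside, z up
- tin_right: the right tin itself; origin at the centre of its underside, z up

How it is judged:
By the outcome, as a careful person would: the job done as asked, in the order asked, and still so for the second after the job is handed in, while the arm keeps its last pose, push and grip.
It also fails if it takes over 72 s, if anything falls off the work surface, if the arm or the gripper's body presses on something with over 40 N, if the wrist force passes 120 N, or if a joint passes its speed limit or range.

## Working session

There is one attempt and no reset: what is moved stays moved. The work goes in short steps, Python scripts to look and compute and a tool call to move; the robot and the scene stay as the last step left them, time stands still between calls to the robot, and variables do not carry over. Pictures are saved under pics/ and viewed, and the job is handed in when it is done.

Besides the shell and the picture viewer there is one more tool, called after "Call:" as name(argument=value, ...) on one line, values as JSON. drive_tool: Moves the arm, as the interface text tells. Its arguments: {"type":"object","properties":{"plan":{"type":"array"},"force":{"type":"number"}},"required":["plan"]}

```bash
ls; mkdir -p pics; python3 - <<'E'
from cell import bot
import cv2,json
s=bot.sense()
for k in s: print(k,s[k])
for n in("scene","top","wrist"):
    cv2.imwrite(f"pics/{n}0.png",cv2.cvtColor(bot.grab_frame(n),cv2.COLOR_RGB2BGR)); print(n,bot.calibration(n))
E
```

```text
pics
clock 0.0
joints [-8.00891288e+01  1.48603136e+01  8.80139644e+01  1.00721078e-03
  7.72351162e+01 -1.16183962e+01]
qvel [ 0.02672274  0.07208884  0.00681703 -0.01538911 -0.00911111 -0.05043199]
joint_torque [-1.80979030e-03 -4.46031618e+01 -2.90570748e+01 -4.40045578e-04
  1.20705212e-02  3.19579124e-05]
tcp_pos [ 0.20183212 -0.51138192  0.40384427]
eef_rot [[ 9.30231727e-01  3.66972528e-01 -3.11730247e-04]
 [ 3.66972441e-01 -9.30229907e-01  1.88374617e-03]
 [ 4.01302296e-04 -1.86671686e-03 -9.99998177e-01]]
contact_force [-0.02036258  0.47645032  0.52810889]
ft_torque [-0.0081144   0.01436562 -0.00820551]
grip_width 0.08543388589519005
scene {'fx': 482.3915491426866, 'fy': 482.3915491426866, 'cx': 287.1557576368962, 'cy': 215.40145611088482, 'R': array([[-0.88331751,  0.46856623,  0.01399503],
       [ 0.35624591,  0.69038315, -0.62965066],
       [-0.30469497, -0.55119578, -0.77675234]]), 't': array([ 0.53134051, -0.15531003,  1.22761612])}
top {'fx': 391.54319061406096, 'fy': 391.54319061406096, 'cx': 278.1986505015053, 'cy': 205.63984031381915, 'R': array([[-0.02549097, -0.99938181,  0.02421188],
       [-0.99704108,  0.02365934, -0.07313906],
       [ 0.072521  , -0.02600462, -0.99702781]]), 't': array([0.02227166, 0.57774794, 0.83548032])}
wrist {'fx': 298.417050024994, 'fy': 298.417050024994, 'cx': 280.3798411393612, 'cy': 205.47255747054484, 'hand_eye': array([[ 1.00579682e-03, -9.59979232e-01, -2.80069390e-01,
         7.14270511e-02],
       [ 9.99999097e-01,  7.16032621e-04,  1.13693062e-03,
        -1.89040506e-04],
       [-8.90890967e-04, -2.80070281e-01,  9.59979085e-01,
         3.14214363e-02],
       [ 0.00000000e+00,  0.00000000e+00,  0.00000000e+00,
         1.00000000e+00]])}
```

View pics/scene0.png

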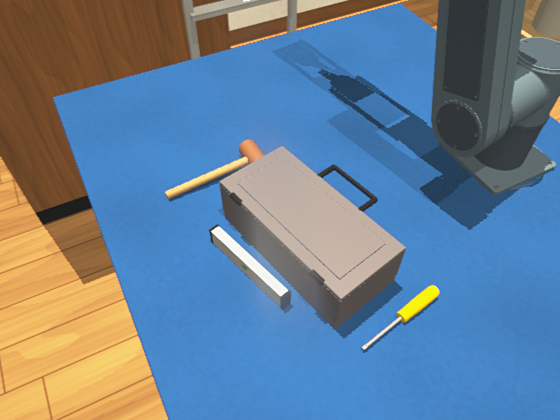

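View pics/top0.png

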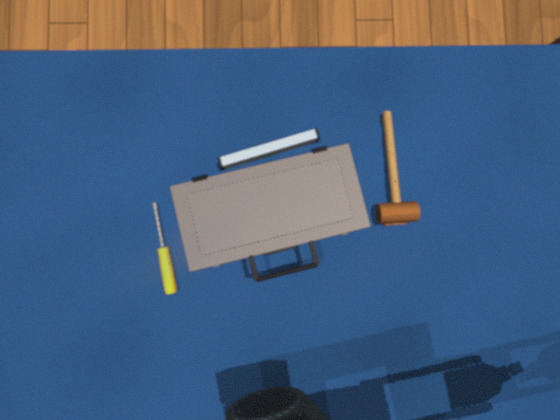

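View pics/wrist0.png

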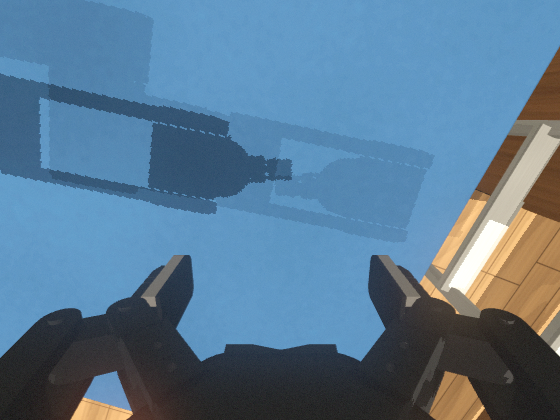

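The top view shows the lid with corners near (170,186), (349,144), (370,228) and (190,271), and the handle bar running from about (255,278) to (317,263). The level lies behind the toolbox, the mallet right and the screwdriver left. Next I'll measure the toolbox pose.

```bash
cat > h.py <<'E'
from cell import bot
import numpy as np, cv2
def grab(n,f):
    im=bot.grab_frame(n); cv2.imwrite(f"pics/{f}.png",cv2.cvtColor(im,cv2.COLOR_RGB2BGR)); return im
def cam(n,s=None):
    c=bot.calibration(n); K=np.array([[c['fx'],0,c['cx']],[0,c['fy'],c['cy']],[0,0,1]])
    if n=='wrist':
        s=s or bot.sense(); H=np.array(c['hand_eye']); R=np.array(s['eef_rot'])@H[:3,:3]; o=np.array(s['eef_rot'])@H[:3,3]+s['tcp_pos']
        return K,R,o
    R=np.array(c['R']).T; return K,R,-R@np.array(c['t'])
def ray(C,px,z):
    K,R,o=C; d=R@np.linalg.inv(K)@np.array([px[0],px[1],1.]); return o+d*(z-o[2])/d[2]
def tri(Cs,pxs):
    A=np.zeros((3,3));b=np.zeros(3)
    for (K,R,o),p in zip(Cs,pxs):
        d=R@np.linalg.inv(K)@np.array([p[0],p[1],1.]);d/=np.linalg.norm(d);M=np.eye(3)-np.outer(d,d);A+=M;b+=M@o
    return np.linalg.solve(A,b)
def proj(C,X):
    K,R,o=C; p=K@(R.T@(np.asarray(X)-o)); return p[:2]/p[2]
E
python3 - <<'E'
from h import *
im=cv2.imread('pics/top0.png'); hsv=cv2.cvtColor(im,cv2.COLOR_BGR2HSV)
m=((hsv[...,1]<80)&(hsv[...,2]>60)).astype(np.uint8)*255
m[:120]=0; m[320:]=0
m=cv2.morphologyEx(m,cv2.MORPH_OPEN,np.ones((5,5),np.uint8))
cs=sorted(cv2.findContours(m,0,2)[0],key=cv2.contourArea)[-2:]
C=cam('top')
for c in cs: print(cv2.contourArea(c),cv2.minAreaRect(c))
r=cv2.boxPoints(cv2.minAreaRect(cs[-1])); print(r)
for z in(.11,.115,.12):
    P=np.array([ray(C,p,z) for p in r]); print(z,P.round(4).tolist(),[np.linalg.norm(P[i]-P[i-1]).round(4) for i in range(4)],P.mean(0).round(4))
# dark handle
d=((im.max(2)<55)).astype(np.uint8)*255; d[:235]=0;d[285:]=0;d[:,:235]=0;d[:,330:]=0
cv2.imwrite('pics/hd.png',cv2.resize(np.hstack([im[230:290,230:335],cv2.cvtColor(d,8)[230:290,230:335]]),None,fx=3.8,fy=3.8,interpolation=0))
s=cv2.imread('pics/scene0.png')
cv2.imwrite('pics/sc.png',cv2.resize(s[130:340,200:430],None,fx=2.8,fy=2.8,interpolation=2))
E
```

```text
1218.5 ((268.4128723144531, 148.3761444091797), (13.409568786621094, 103.0621109008789), 73.3007583618164)
16249.0 ((269.6066589355469, 207.19442749023438), (89.88748168945312, 187.78744506835938), 76.50426483154297)
[[167.81696 185.40396]
 [350.41907 141.57944]
 [371.39636 228.9849 ]
 [188.79425 272.80942]]
0.11 [[0.6164, 0.2249, 0.11], [0.6961, -0.1367, 0.11], [0.5214, -0.1713, 0.11], [0.4462, 0.1857, 0.11]] [np.float64(0.1747), np.float64(0.3704), np.float64(0.1781), np.float64(0.3648)] [0.57   0.0257 0.11  ]
0.115 [[0.6157, 0.2237, 0.115], [0.6949, -0.1356, 0.115], [0.5214, -0.17, 0.115], [0.4466, 0.1847, 0.115]] [np.float64(0.1735), np.float64(0.3679), np.float64(0.1769), np.float64(0.3624)] [0.5697 0.0257 0.115 ]
0.12 [[0.6151, 0.2224, 0.12], [0.6938, -0.1346, 0.12], [0.5213, -0.1686, 0.12], [0.4471, 0.1837, 0.12]] [np.float64(0.1724), np.float64(0.3655), np.float64(0.1758), np.float64(0.36)] [0.5693 0.0257 0.12  ]
```

View pics/hd.png

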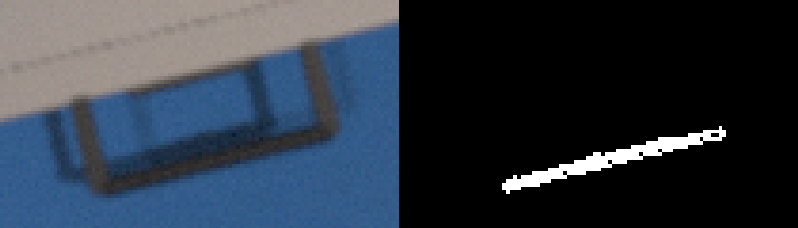

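View pics/sc.png

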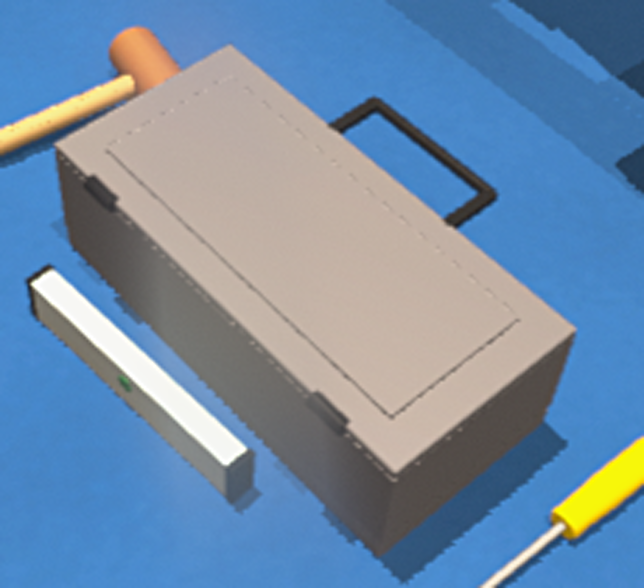

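```bash
python3 - <<'E'
from h import *
T,S=cam('top'),cam('scene')
L=tri([T,S],[(256.8,278.3),(375,200)]);R=tri([T,S],[(316.5,264),(334.3,167.3)])
print(L,R,np.linalg.norm(L-R),ray(T,(256.8,278.3),.115),ray(T,(316.5,264),.115))
# corners top(manual): back-left, back-right, front-right, front-left ; scene
tp=[(170,186),(349,144),(370,228),(190,271)]
sp=[(200+398/2.8,130+470/2.8),(200+57/2.8,130+147/2.8),(200+232/2.8,130+46/2.8),(200+575/2.8,130+330/2.8)]
P=np.array([tri([T,S],[a,b]) for a,b in zip(tp,sp)]);print(P.round(4),P.mean(0))
print([np.linalg.norm(P[i]-P[i-1]).round(4) for i in range(4)])
u=P[0]-P[1]+P[3]-P[2];print('yaw y-axis',np.degrees(np.arctan2(-u[0],u[1])))
v=P[0]-P[3]+P[1]-P[2];print('yaw x',np.degrees(np.arctan2(v[1],v[0])))
b=L-R;print('yaw bar',np.degrees(np.arctan2(-b[0],b[1])),(L+R)/2)
# floor corner of toolbox back left
print(ray(S,(200+380/2.8,130+552/2.8),0))
E
```

```text
[0.43130432 0.05573834 0.1083116 ] [ 0.45605964 -0.06121717  0.10865516] 0.11954721439970493 [0.4325987  0.05509342 0.115     ] [ 0.4566457  -0.06052712  0.115     ]
[[ 0.6137  0.2196  0.1164]
 [ 0.6912 -0.1337  0.1073]
 [ 0.5238 -0.1693  0.1085]
 [ 0.4498  0.1829  0.1119]] [0.56960888 0.02486572 0.11101577]
[np.float64(0.168), np.float64(0.3618), np.float64(0.1711), np.float64(0.3599)]
yaw y-axis 12.116257089698072
yaw x 12.302545178251954
yaw bar 11.951084186471116 [ 0.44368198 -0.00273942  0.10848338]
[0.61223711 0.21802386 0.        ]
```

```bash
cat >> h.py <<'E'
from scipy.spatial.transform import Rotation as Ro
yaw=np.radians(12.1); ex=np.array([np.cos(yaw),np.sin(yaw),0]); ey=np.array([-np.sin(yaw),np.cos(yaw),0]); ez=np.array([0,0,1.])
B=np.array([.5692,.0248,0])
RD=np.column_stack([ey,ex,-ez])
def rel(p,R=RD,s=None):
    s=s or bot.sense(); R0=np.array(s['eef_rot']); 
    return (R0.T@(np.asarray(p)-s['tcp_pos'])*100).round(2), Ro.from_matrix(R0.T@R).as_rotvec().round(3)
def bx(s=None):
    s=s or bot.sense(); p=np.array(s['tcp_pos'])-B; return np.array([p@ex,p@ey,p[2]]).round(4)
E
python3 - <<'E'
from h import *
s=bot.sense();print(s['clock'],s['tcp_pos'],rel(B-.13*ex+[0,0,.35]))
E
```

```text
0.15 [ 0.20184676 -0.51144384  0.40405879] (array([ 41.03, -38.52,   5.47]), array([-1.000e-03, -1.000e-03, -1.406e+00]))
```

Call:
drive_tool(plan=[41,-38.5,5.5,0,0,-1.406,3.4,41,-38.5,5.5,0,0,-1.406,3.4,41,-38.5,5.5,0,0,-1.406,3.4,41,-38.5,5.5,0,0,-1.406,3.4,41,-38.5,5.5,0,0,-1.406,3.4,41,-38.5,5.5,0,0,-1.406,3.4,41,-38.5,5.5,0,0,-1.406,3.4,41,-38.5,5.5,0,0,-1.406,3.4,41,-38.5,5.5,0,0,-1.406,3.4,41,-38.5,5.5,0,0,-1.406,3.4], force=25)

```text
clock: 0.98
tcp_pos: [0.3791, -0.1346, 0.3641]
eef_rot: [[-0.061, 0.998, 0.0], [0.998, 0.061, -0.0], [-0.0, 0.0, -1.0]]
contact_force: [0.4, -0.2, -0.9]
grip_width: 0.034
```

```bash
python3 - <<'E'
from h import *
s=bot.sense();print(s['clock'],s['tcp_pos'],s['joints'],rel(B-.13*ex+[0,0,.35]))
E
```

```text
0.9833 [ 0.37907145 -0.13459182  0.36405129] [-3.55377895e+01  1.27202889e+00  1.10076963e+02  3.29812215e-03
  6.86287175e+01 -3.90148890e+01] (array([12.81,  7.09,  1.4 ]), array([ 0.   ,  0.   , -0.151]))
```

Call:
drive_tool(plan=[12.8,7.1,1.4,0,0,-0.151,3.4,12.8,7.1,1.4,0,0,-0.151,3.4,12.8,7.1,1.4,0,0,-0.151,3.4,12.8,7.1,1.4,0,0,-0.151,3.4,12.8,7.1,1.4,0,0,-0.151,3.4,12.8,7.1,1.4,0,0,-0.151,3.4])

```text
clock: 1.48
tcp_pos: [0.4428, -0.0037, 0.3498]
eef_rot: [[-0.208, 0.978, -0.001], [0.978, 0.208, 0.0], [0.0, -0.001, -1.0]]
contact_force: [-0.3, -0.5, 0.1]
grip_width: 0.034
```

```bash
python3 - <<'E'
from h import *
s=bot.sense();print(s['clock'],s['tcp_pos'],rel(B-.13*ex+[0,0,.35]))
im=grab('wrist','w1'); grab('scene','s1')
C=cam('wrist',s)
for t in(-.055,0,.055): print(proj(C,B-.13*ex+t*ey+[0,0,.115]))
E
```

```text
1.4833 [ 0.44283429 -0.00365853  0.3497518 ] (array([ 0.13, -0.05, -0.02]), array([-0.001, -0.   , -0.002]))
[279.66648736 287.06328   ]
[279.56952794 219.58768553]
[279.45756506 141.6709495 ]
```

View pics/w1.png

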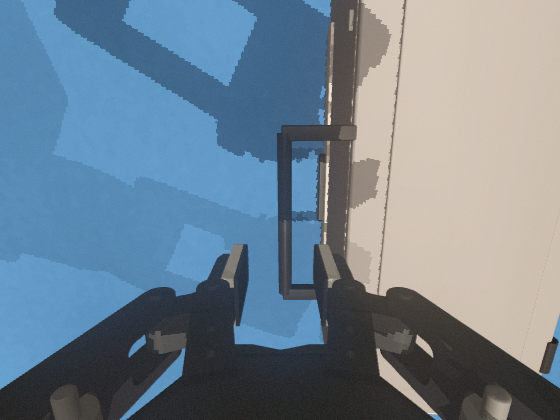

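The bar is vertical at column 285 in the wrist view, against 279.6 predicted, so it's about 3 mm further toward the box. I'll correct for that, then descend and grip.

Call:
drive_tool(plan=[0.1,0.3,3,0,0,0,3.4,0.1,0.3,6,0,0,0,3.4,0.1,0.3,8,0,0,0,3.4,0.1,0.3,8,0,0,0,3.4,0.1,0.3,8,0,0,0,0.5,0.1,0.3,8,0,0,0,0.5,0.1,0.3,8,0,0,0,0.5,0.1,0.3,8,0,0,0,0.5], force=25)

```text
clock: 2.25
tcp_pos: [0.4456, -0.0041, 0.2714]
eef_rot: [[-0.205, 0.979, 0.001], [0.979, 0.205, -0.002], [-0.002, 0.001, -1.0]]
contact_force: [-3.3, -5.6, 3.0]
grip_width: 0.0089
```

```bash
python3 - <<'E'
from h import *
s=bot.sense();print(s['clock'],s['tcp_pos'],bx(s),s['contact_force'])
im=grab('wrist','w2')
# arc of TCP relative to now, in tool axes (y=ex, z=down)
def bar(a): # hinge at +.085, .110 ; bar along lid .215, up .005
    return np.array([.085-.215*np.cos(a)+.005*np.sin(a), .110+.215*np.sin(a)+.005*np.cos(a)])
for a in (0,.1,.2,.3,.4,.5,.7,.9,1.1,1.3,1.4,1.5,1.6,1.7,1.75,1.8,1.85):
    d=(bar(a)-bar(0))*100; print(a,d.round(2), 'y,z=',d[0].round(1),(-d[1]).round(1))
E
```

```text
2.25 [ 0.44560436 -0.00407013  0.27136027] [-0.1269 -0.0023  0.2714] [-3.2592888  -5.6125602   2.97393042]
0 [0. 0.] y,z= 0.0 -0.0
0.1 [0.16 2.14] y,z= 0.2 -2.1
0.2 [0.53 4.26] y,z= 0.5 -4.3
0.3 [1.11 6.33] y,z= 1.1 -6.3
0.4 [1.89 8.33] y,z= 1.9 -8.3
0.5 [ 2.87 10.25] y,z= 2.9 -10.2
0.7 [ 5.38 13.73] y,z= 5.4 -13.7
0.9 [ 8.53 16.65] y,z= 8.5 -16.7
1.1 [12.19 18.89] y,z= 12.2 -18.9
1.3 [16.23 20.35] y,z= 16.2 -20.4
1.4 [18.34 20.77] y,z= 18.3 -20.8
1.5 [20.48 20.98] y,z= 20.5 -21.0
1.6 [22.63 20.98] y,z= 22.6 -21.0
1.7 [24.77 20.76] y,z= 24.8 -20.8
1.75 [25.82 20.57] y,z= 25.8 -20.6
1.8 [26.87 20.32] y,z= 26.9 -20.3
1.85 [27.91 20.03] y,z= 27.9 -20.0
```

View pics/w2.png

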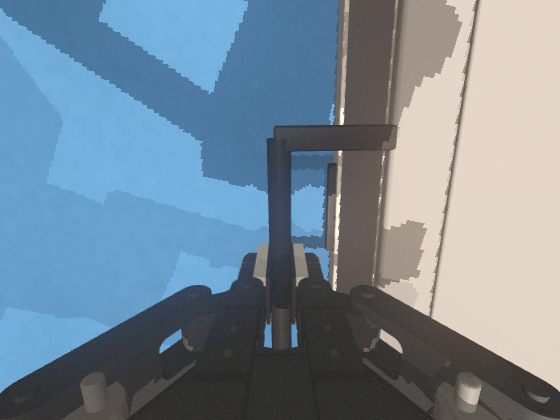

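The bar sits between the pads at 8.9 mm. Now I'll swing the lid along its arc.

Call:
drive_tool(plan=[0,0.05,-1,0,0,0,0.5,0,0.2,-2.1,0,0,0,0.5,0,0.5,-4.3,0,0,0,0.5,0,1.1,-6.3,0,0,0,0.5,0,1.9,-8.3,0,0,0,0.5,0,2.9,-10.2,0,0,0,0.5,0,4.1,-12.1,0,0,0,0.5,0,5.4,-13.7,0,0,0,0.5,0,5.4,-13.7,0,0,0,0.5])

```text
clock: 3.05
tcp_pos: [0.4986, 0.0078, 0.4121]
eef_rot: [[-0.205, 0.979, 0.002], [0.979, 0.205, -0.002], [-0.002, 0.002, -1.0]]
contact_force: [-12.0, -3.5, 8.7]
grip_width: 0.0086
```

```bash
python3 - <<'E'
from h import *
s=bot.sense();print(s['clock'],s['tcp_pos'],bx(s),s['contact_force'],s['grip_width'],s['joints'])
grab('scene','s3')
E
```

```text
3.05 [0.49862285 0.00780932 0.41208605] [-0.0726 -0.0018  0.4121] [-12.01575881  -3.5390145    8.66459526] 0.008572281854247606 [-1.19118217e+01  9.16232590e+00  9.41137778e+01 -7.82131888e-02
  7.65695605e+01 -2.37362078e+01]
```

View pics/s3.png

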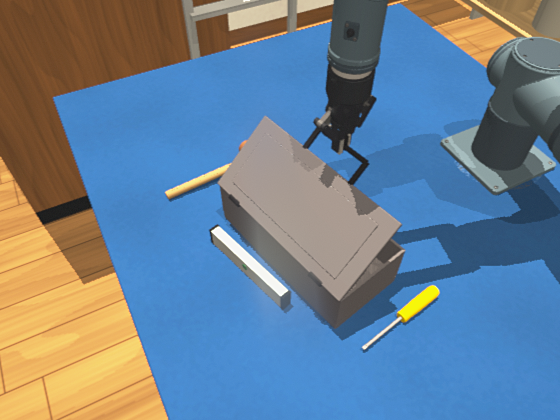

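Call:
drive_tool(plan=[0,0.6,-1,0,0,0,0.5,0,1.4,-1.7,0,0,0,0.5,0,3.0,-3.2,0,0,0,0.5,0,4.8,-4.4,0,0,0,0.5,0,6.7,-5.4,0,0,0,0.5,0,8.7,-6.2,0,0,0,0.5,0,10.8,-6.9,0,0,0,0.5,0,12.9,-7.3,0,0,0,0.5,0,12.9,-7.3,0,0,0,0.5])

```text
clock: 3.85
tcp_pos: [0.627, 0.0355, 0.4828]
eef_rot: [[-0.206, 0.979, 0.006], [0.979, 0.206, 0.002], [0.001, 0.007, -1.0]]
contact_force: [-2.2, 2.4, 6.6]
grip_width: 0.0089
```

```bash
python3 - <<'E'
from h import *
s=bot.sense();print(s['clock'],s['tcp_pos'],bx(s),s['contact_force'],s['grip_width'],s['joints'])
grab('scene','s4')
E
```

```text
3.85 [0.6269606  0.03554308 0.48276749] [ 0.0587 -0.0016  0.4828] [-2.18731491  2.41713294  6.59712464] 0.008923684145314113 [ -6.96491051  20.90232956  68.71679667   0.16065426  90.04110551
 -18.85589736]
```

View pics/s4.png

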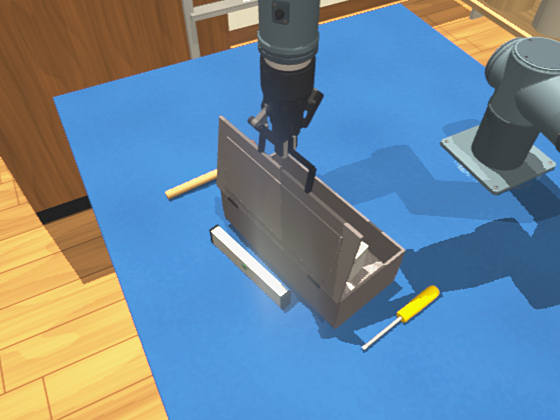

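Call:
drive_tool(plan=[0,1.0,-0.2,0,0,0,0.5,0,2.2,-0.3,0,0,0,0.5,0,4.3,-0.3,0,0,0,0.5,0,6.5,-0.1,0,0,0,0.5,0,7.5,0.1,0,0,0,0.5,0,8.4,0.3,0,0,0,0.5,0,9.0,0.4,0,0,0,0.5,0,9.0,0.4,0,0,0,0.5])

```text
clock: 4.57
tcp_pos: [0.7133, 0.0542, 0.4769]
eef_rot: [[-0.207, 0.978, 0.002], [0.978, 0.207, 0.003], [0.002, 0.003, -1.0]]
contact_force: [0.5, 5.3, 2.7]
grip_width: 0.0088
```

```bash
python3 - <<'E'
from h import *
s=bot.sense();print(s['clock'],s['tcp_pos'],bx(s),s['contact_force'],s['grip_width'],s['joints'])
b=bx(s);print(np.arctan2(b[2]-.155-.11,.085-b[0]))
E
```

```text
4.5667 [0.71334919 0.05423122 0.47690158] [ 0.1471 -0.0014  0.4769] [0.52417797 5.3321393  2.66238432] 0.008830624473417701 [ -4.60595536  31.18657328  53.58932254   0.17175429  95.11257841
 -16.50970373]
1.8558765972779803
```

Call:
drive_tool(plan=[0,0.4,0.1,0,0,0,0.5,0,0.4,0.1,0,0,0,0.5,0,0.4,0.1,0,0,0,3.4,0,0.4,0.1,0,0,0,3.4,0,0.4,0.1,0,0,0,3.4,0,0.4,-2,0,0,0,3.4,0,0.4,-5,0,0,0,3.4,0,-3,-7,0,0,0,5.5,0,-7,-8,0,0,0,6.5,0,-11,-8,0,0,0,6.5])

```text
clock: 5.4
tcp_pos: [0.6044, 0.0294, 0.5583]
eef_rot: [[-0.204, 0.979, 0.005], [0.979, 0.204, -0.001], [-0.002, 0.004, -1.0]]
contact_force: [-0.4, -0.1, 1.1]
grip_width: 0.065
```

```bash
python3 - <<'E'
from h import *
s=bot.sense();print(s['clock'],s['tcp_pos'],bx(s),s['contact_force'],s['grip_width'])
grab('scene','s5');im=grab('top','t5')
E
```

```text
5.4 [0.60438375 0.02935783 0.55834327] [ 0.0354 -0.0029  0.5583] [-0.38604152 -0.10079958  1.10664227] 0.0650354671530963
```

View pics/s5.png

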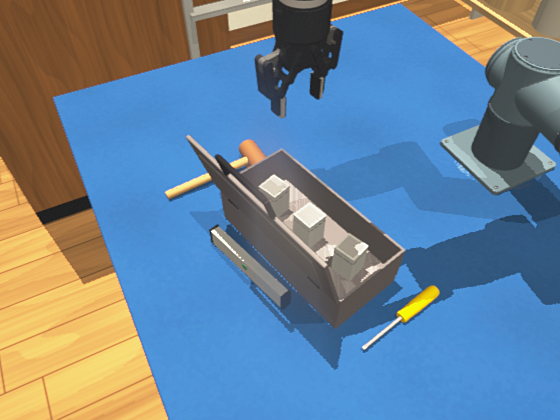

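View pics/t5.png

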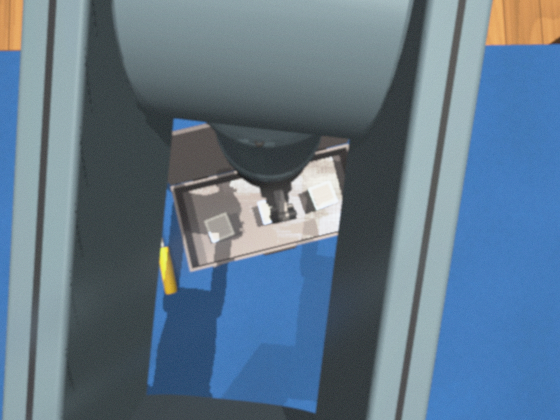

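```bash
python3 - <<'E'
from h import *
s=bot.sense();im=grab('wrist','w5');C=cam('wrist',s)
for t in(.1,0,-.1): print(proj(C,B-.01*ex+t*ey+[0,0,.105]))
E
```

```text
[250.34121892  94.53973427]
[252.71958683 169.55829284]
[254.80236091 235.2532215 ]
```

View pics/w5.png

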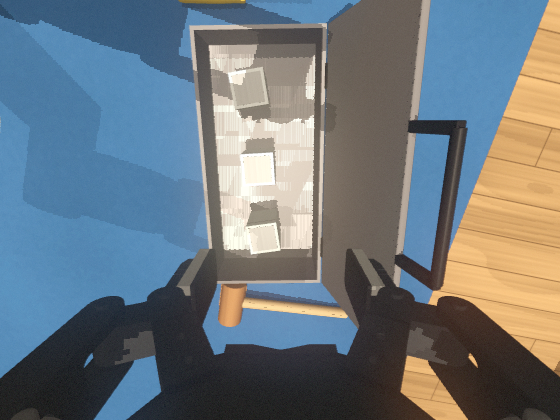

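```bash
python3 - <<'E'
import cv2
im=cv2.imread('pics/w5.png'); c=im[50:270,200:330]; a=cv2.resize(c[:115],None,fx=5,fy=5,interpolation=2); b=cv2.resize(c[90:],None,fx=4.5,fy=4.5,interpolation=2)
cv2.imwrite('pics/c1.png',a);cv2.imwrite('pics/c2.png',b)
E
```

```text
(no output)
```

View pics/c1.png

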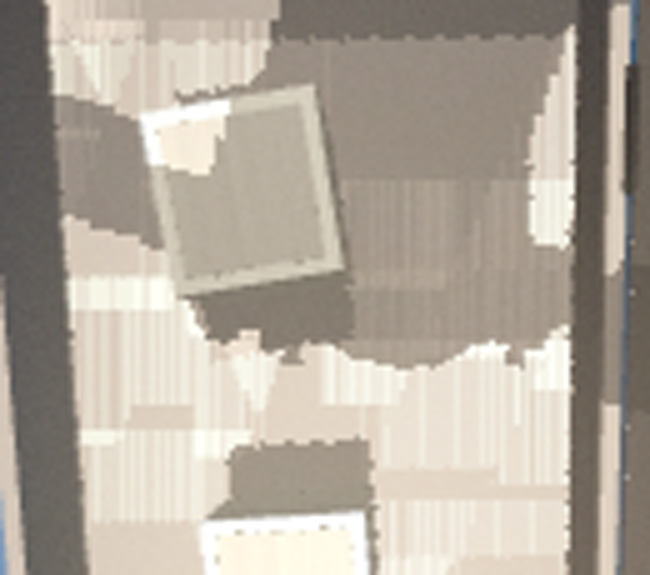

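View pics/c2.png

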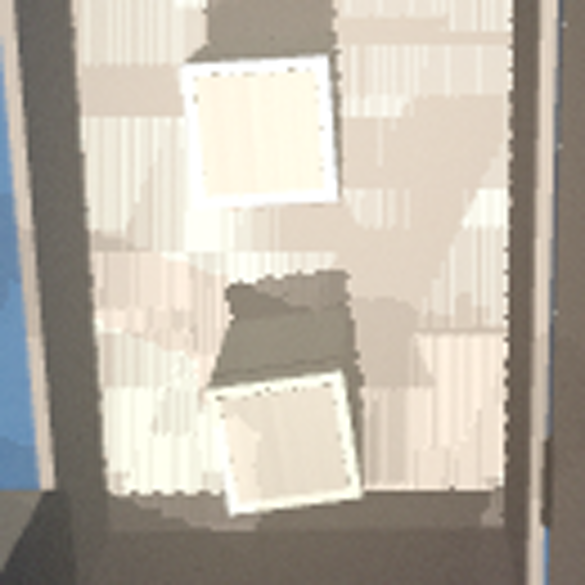

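```bash
python3 - <<'E'
from h import *
s=bot.sense();C=cam('wrist',s)
T={'L':([(142,115),(316,88),(345,268),(180,297)],5,50),'M':([(182,66),(327,56),(338,198),(192,210)],4.5,140),'R':([(208,394),(341,371),(360,495),(231,515)],4.5,140)}
for k,(q,f,oy) in T.items():
    P=np.array([ray(C,(200+x/f,oy+y/f),.105) for x,y in q]); c=P.mean(0)
    d=[np.linalg.norm(P[i]-P[i-1]).round(4) for i in range(4)]
    v=P[1]-P[0]+P[2]-P[3]; w=P[0]-P[3]+P[1]-P[2]
    a1=np.degrees(np.arctan2(v[1],v[0]));a2=np.degrees(np.arctan2(-w[0],w[1]))
    cb=c-B;print(k,c.round(4),'box',(cb@ex).round(4),(cb@ey).round(4),d,'yaw',a1,a2)
    y=np.radians((a1+a2)/2); R=np.column_stack([[-np.sin(y),np.cos(y),0],[np.cos(y),np.sin(y),0],[0,0,-1]])
    print('  rel to z.30',rel([c[0],c[1],.30],R,s))
E
```

```text
L [0.54   0.1274 0.105 ] box -0.0071 0.1064 [np.float64(0.0458), np.float64(0.0458), np.float64(0.0447), np.float64(0.045)] yaw 20.534371495543397 21.343850213930327
  rel to z.30 (array([10.85, -4.09, 25.72]), array([-0.   ,  0.   , -0.161]))
M [0.5707 0.024  0.105 ] box 0.0013 -0.0011 [np.float64(0.0458), np.float64(0.0452), np.float64(0.0451), np.float64(0.047)] yaw 16.13818681951412 14.725315682887429
  rel to z.30 (array([ 0.11, -3.18, 25.73]), array([-0.   ,  0.   , -0.065]))
R [ 0.5984 -0.0782  0.105 ] box 0.007 -0.1068 [np.float64(0.0447), np.float64(0.0452), np.float64(0.0453), np.float64(0.0449)] yaw 21.76569886839232 19.93130479917228
  rel to z.30 (array([-10.46,  -2.55,  25.73]), array([-0.   ,  0.   , -0.159]))
```

```bash
python3 - <<'E'
from h import *
s=bot.sense();C=cam('wrist',s)
P=np.array([ray(C,p,.11) for p in [(191,28),(327,24),(321,282),(211,282)]]);print(P.round(4),P.mean(0))
for p in P-B: print((p@ex).round(4),(p@ey).round(4))
v=P[0]-P[3]; print(np.degrees(np.arctan2(-v[0],v[1])));v=P[1]-P[2]; print(np.degrees(np.arctan2(-v[0],v[1])))
Tt=cam('top')
for q in [(220,227)]: print(ray(Tt,q,.105))
S=cam('scene')
for q in [(350,246),(309,215),(274,187)]: print('scene',ray(S,q,.105), (ray(S,q,.105)-B)@ex,(ray(S,q,.105)-B)@ey)
E
python3 -c "
import cv2
a=cv2.imread('pics/s5.png')[160:290,240:390];cv2.imwrite('pics/c3.png',cv2.resize(a,None,fx=4.5,fy=4.5,interpolation=2))"
```

```text
[[ 0.4578  0.1815  0.11  ]
 [ 0.6214  0.22    0.11  ]
 [ 0.7007 -0.1294  0.11  ]
 [ 0.5316 -0.1646  0.11  ]] [0.57787291 0.02687616 0.11      ]
-0.0761 0.1765
0.0919 0.18
0.0962 -0.1783
-0.0764 -0.1773
12.037940567564798
12.789720091930157
[0.53280904 0.12519333 0.105     ]
scene [0.53641611 0.1277396  0.105     ] -0.010477492183305574 0.10752472563701215
scene [0.5680816  0.02643315 0.105     ] -0.000751215027452644 0.0018313027442624162
scene [ 0.59580964 -0.07237638  0.105     ] 0.005648488480112619 -0.10059530889813732
```

View pics/c3.png

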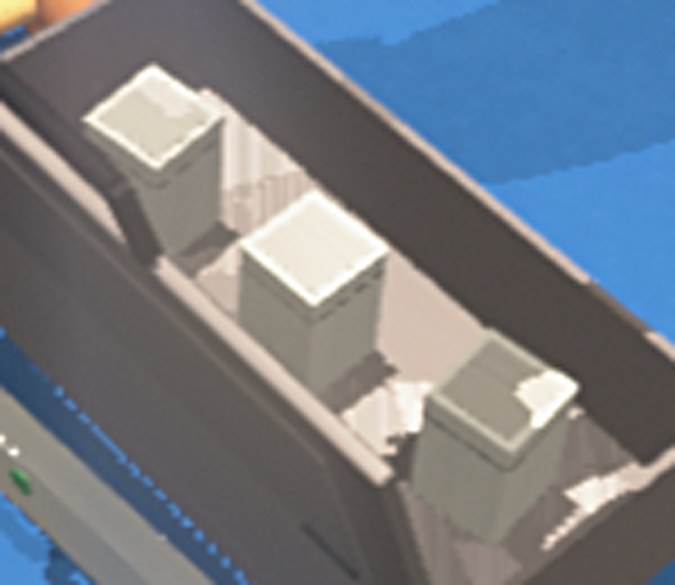

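The wrist view from this height disagrees with the scene view by 4–8 mm: its rim centre is off too, and the arm was probably still settling. I'll go above the left tin and look again from closer.

Call:
drive_tool(plan=[10.8,-4.3,5,0,0,-0.155,7.5,10.8,-4.3,22.8,0,0,-0.155,7.5,10.8,-4.3,22.8,0,0,-0.155,7.5,10.8,-4.3,22.8,0,0,-0.155,7.5,10.8,-4.3,22.8,0,0,-0.155,7.5,10.8,-4.3,22.8,0,0,-0.155,7.5,10.8,-4.3,22.8,0,0,-0.155,7.5,10.8,-4.3,22.8,0,0,-0.155,7.5,10.8,-4.3,22.8,0,0,-0.155,7.5,10.8,-4.3,22.8,0,0,-0.155,7.5])

```text
clock: 6.38
tcp_pos: [0.5427, 0.1267, 0.3299]
eef_rot: [[-0.353, 0.936, 0.004], [0.936, 0.353, -0.0], [-0.002, 0.004, -1.0]]
contact_force: [1.0, 0.2, -0.3]
grip_width: 0.0754
```

```bash
python3 - <<'E'
from h import *
s=bot.sense();print(s['clock'],s['tcp_pos'],s['qvel'].round(2),s['contact_force'].round(2))
im=grab('wrist','w6')
C=cam('wrist',s);print(proj(C,[.5375,.1275,.105]))
E
```

```text
6.3833 [0.54269261 0.12665386 0.32989799] [-0.3  -1.06 -0.41  0.   -0.22  0.08] [ 1.04  0.22 -0.26]
[272.07195221 221.89180842]
```

View pics/w6.png

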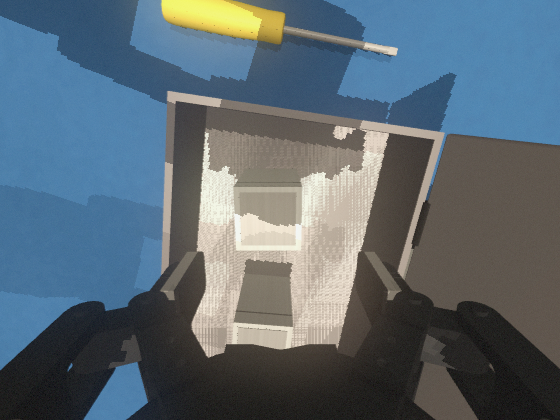

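```bash
python3 - <<'E'
from h import *
s=bot.sense();C=cam('wrist',s);print(s['tcp_pos'])
P=np.array([ray(C,p,.105) for p in [(234,187),(302,187),(301,250),(236,250)]]);c=P.mean(0);print(c,[np.linalg.norm(P[i]-P[i-1]).round(4) for i in range(4)])
y=np.radians(20.7);R=np.column_stack([[-np.sin(y),np.cos(y),0],[np.cos(y),np.sin(y),0],[0,0,-1]])
print(rel([c[0],c[1],.237],R,s))
for q in [(167,93),(443,133)]:p=ray(C,q,.11)-B;print((p@ex).round(4),(p@ey).round(4))
E
```

```text
[0.54265331 0.12652948 0.33029721]
[0.53462645 0.12797601 0.105     ] [np.float64(0.0456), np.float64(0.0452), np.float64(0.0457), np.float64(0.046)]
(array([ 0.43, -0.74,  9.33]), array([ 0.004,  0.002, -0.001]))
-0.0826 0.1794
0.0865 0.1817
```

Call:
drive_tool(plan=[0.4,-0.7,1,0.004,0.002,0,7.5,0.4,-0.7,2,0.004,0.002,0,7.5,0.4,-0.7,4,0.004,0.002,0,7.5,0.4,-0.7,6,0.004,0.002,0,7.5,0.4,-0.7,8,0.004,0.002,0,7.5,0.4,-0.7,9.3,0.004,0.002,0,7.5,0.4,-0.7,9.3,0.004,0.002,0,7.5,0.4,-0.7,9.3,0.004,0.002,0,7.5])

```text
clock: 7.1
tcp_pos: [0.5335, 0.1279, 0.2353]
eef_rot: [[-0.353, 0.936, -0.004], [0.936, 0.353, 0.0], [0.002, -0.004, -1.0]]
contact_force: [0.2, -0.2, 0.2]
grip_width: 0.0749
```

```bash
python3 - <<'E'
from h import *
s=bot.sense();print(s['clock'],s['tcp_pos'],s['contact_force'].round(2))
im=grab('wrist','w7')
E
```

```text
7.1 [0.53351568 0.12786657 0.23534036] [ 0.16 -0.18  0.23]
```

View pics/w7.png

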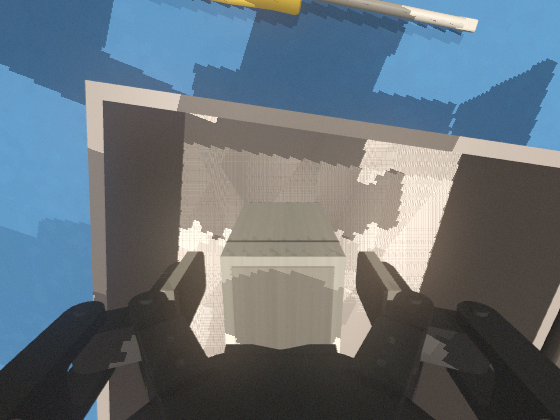

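Call:
drive_tool(plan=[0,0.1,0,-0.004,-0.002,0,6.5,0,0.1,0,-0.004,-0.002,0,5.0,0,0.1,0,-0.004,-0.002,0,3.5,0,0.1,0,-0.004,-0.002,0,3.5,0,0.1,0,-0.004,-0.002,0,3.5,0,0.1,0,-0.004,-0.002,0,3.5,0,0.1,0,-0.004,-0.002,0,3.5], force=45)

```text
clock: 7.73
tcp_pos: [0.5343, 0.1286, 0.2365]
eef_rot: [[-0.353, 0.935, 0.002], [0.935, 0.353, -0.0], [-0.001, 0.002, -1.0]]
contact_force: [-0.4, -0.5, 6.5]
grip_width: 0.0456
```

Call:
drive_tool(plan=[0,0,-0.5,0,0,0,3.5,0,0,-1.5,0,0,0,3.5,0,0,-2.5,0,0,0,3.5,0,0,-3.5,0,0,0,3.5,0,0,-4,0,0,0,3.5,0,0,-4,0,0,0,3.5,0,0,-4,0,0,0,3.5,0,0,-4,0,0,0,3.5,0,0,-4,0,0,0,3.5,0,0,-4,0,0,0,3.5])

```text
clock: 8.57
tcp_pos: [0.5336, 0.1286, 0.2746]
eef_rot: [[-0.353, 0.936, -0.001], [0.936, 0.353, -0.0], [0.0, -0.001, -1.0]]
contact_force: [0.2, -0.4, -2.9]
grip_width: 0.0453
```

```bash
python3 - <<'E'
from h import *
s=bot.sense();print(s['clock'],s['tcp_pos'],s['contact_force'].round(2),s['joint_torque'].round(2),s['eef_rot'].round(4).tolist(),s['ft_torque'])
im=grab('scene','s8');
s=bot.sense();print(s['clock'],s['tcp_pos'],s['contact_force'].round(2))
E
```

```text
8.5667 [0.5336228  0.12856159 0.27458314] [ 0.15 -0.43 -2.89] [ 1.000e-02 -4.865e+01 -2.561e+01 -0.000e+00  1.000e-02 -0.000e+00] [[-0.3532, 0.9356, -0.0012], [0.9356, 0.3532, -0.0], [0.0004, -0.0011, -1.0]] [-0.00496449  0.00831289 -0.01617887]
8.6167 [0.5336599  0.12856095 0.27463928] [-0.36 -0.2  -2.12]
```

View pics/s8.png

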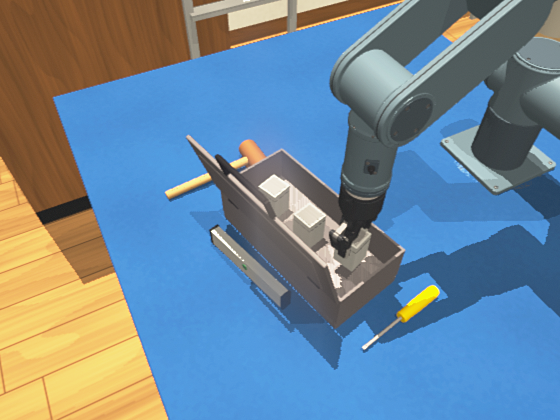

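Call:
drive_tool(plan=[0,0,0,0,0,0,3.5,0,0,0,0,0,0,3.5,0,0,0,0,0,0,3.5,0,0,0,0,0,0,3.5])

```text
clock: 8.95
tcp_pos: [0.5338, 0.1286, 0.2751]
eef_rot: [[-0.353, 0.936, -0.0], [0.936, 0.353, -0.0], [0.0, -0.0, -1.0]]
contact_force: [0.4, -0.2, -2.7]
grip_width: 0.0458
```

Call:
drive_tool(plan=[0,0,1,0,0,0,3.5,0,0,2,0,0,0,3.5,0,0,3,0,0,0,3.5,0,0,3.5,0,0,0,3.5,0,0,3.8,0,0,0,3.5,0,0,3.9,0,0,0,3.5,0,0,3.9,0,0,0,3.5,0,0,3.9,0,0,0,3.5])

```text
clock: 9.62
tcp_pos: [0.5333, 0.1286, 0.2366]
eef_rot: [[-0.354, 0.935, -0.002], [0.935, 0.354, -0.0], [0.0, -0.002, -1.0]]
contact_force: [-4.2, -0.3, 6.3]
grip_width: 0.0457
```

Call:
drive_tool(plan=[0,0,0,0,0,0,5.0,0,0,0,0,0,0,6.5,0,0,0,0,0,0,7,0,0,0,0,0,0,7,0,0,-1,0,0,0,7,0,0,-3,0,0,0,7,0,0,-6,0,0,0,7,0,0,-9.4,0,0,0,7,0,0,-9.4,0,0,0,7,0,0,-9.4,0,0,0,7])

```text
clock: 10.45
tcp_pos: [0.5346, 0.1286, 0.3333]
eef_rot: [[-0.353, 0.936, 0.006], [0.936, 0.353, 0.0], [-0.002, 0.006, -1.0]]
contact_force: [-0.2, -0.9, -0.6]
grip_width: 0.0703
```

```bash
python3 - <<'E'
from h import *
s=bot.sense();print(s['clock'],s['tcp_pos'],s['contact_force'].round(2))
im=grab('wrist','w9')
C=cam('wrist',s);print(proj(C,[.533,.1286,.105]))
for p in((.5695,.0255),(.597,-.076)): print(rel([p[0],p[1],.33],Ro.from_euler('z',15.4-12.1,degrees=True).as_matrix()@RD,s),proj(C,[*p,.105]))
E
```

```text
10.45 [0.53464434 0.12863124 0.33326147] [-0.15 -0.85 -0.59]
[275.7298522 222.9286111]
(array([-10.88,  -0.38,   0.35]), array([0.006, 0.002, 0.092])) [273.35561482 351.35279751]
(array([-21.35,  -1.4 ,   0.36]), array([0.006, 0.002, 0.092])) [262.77268625 446.71114303]
```

View pics/w9.png

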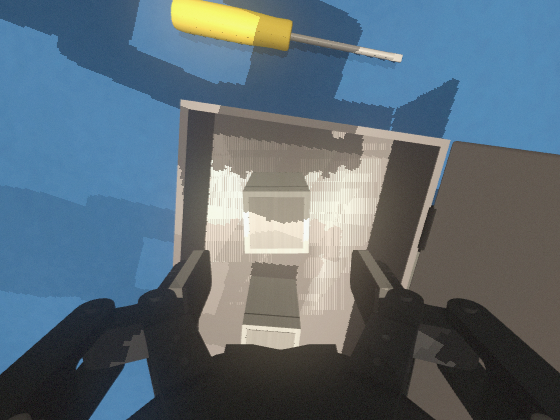

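The left tin is back upright, centred at (276,221). It weighs about 2.6 N. Next is the middle tin.

Call:
drive_tool(plan=[-4,-0.2,0.3,0,0,0.05,7,-8,-0.4,0.3,0,0,0.092,7,-10.8,-0.4,0.3,0,0,0.092,7,-10.8,-0.4,0.3,0,0,0.092,7,-10.8,-0.4,0.3,0,0,0.092,7,-10.8,-0.4,0.3,0,0,0.092,7,-10.8,-0.4,0.3,0,0,0.092,7,-10.8,-0.4,0.3,0,0,0.092,7,-10.8,-0.4,0.3,0,0,0.092,7])

```text
clock: 11.25
tcp_pos: [0.5679, 0.0272, 0.327]
eef_rot: [[-0.267, 0.964, -0.0], [0.964, 0.267, 0.0], [0.0, -0.0, -1.0]]
contact_force: [-0.4, -0.6, -0.5]
grip_width: 0.07
```

```bash
python3 - <<'E'
from h import *
s=bot.sense();print(s['clock'],s['tcp_pos'],s['eef_rot'].round(3).tolist())
im=grab('wrist','w10')
C=cam('wrist',s);print(proj(C,[.5695,.0255,.105]))
E
```

```text
11.25 [0.56786366 0.02719161 0.32704579] [[-0.267, 0.964, -0.0], [0.964, 0.267, 0.0], [0.0, -0.0, -1.0]]
[281.62810388 230.3814626 ]
```

View pics/w10.png

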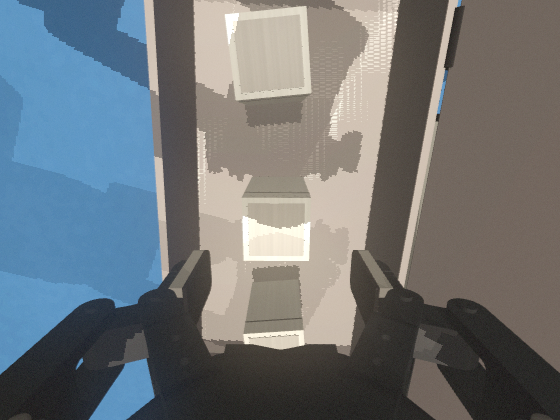

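```bash
python3 - <<'E'
from h import *
s=bot.sense();C=cam('wrist',s)
c=ray(C,(276.5,229.3),.105);print(s['tcp_pos'],c,rel([c[0],c[1],.2365],np.array(s['eef_rot']),s))
E
```

```text
[0.56796545 0.02706673 0.32717698] [0.56610591 0.02512345 0.105     ] (array([-0.14, -0.23,  9.07]), array([0., 0., 0.]))
```

Call:
drive_tool(plan=[-0.1,-0.2,1,0,0,0,7,-0.1,-0.2,3,0,0,0,7,-0.1,-0.2,5,0,0,0,7,-0.1,-0.2,7,0,0,0,7,-0.1,-0.2,8.6,0,0,0,7,-0.1,-0.2,9,0,0,0,7,-0.1,-0.2,9,0,0,0,7,-0.1,-0.2,9,0,0,0,7])

```text
clock: 11.97
tcp_pos: [0.5667, 0.0247, 0.2373]
eef_rot: [[-0.266, 0.964, 0.0], [0.964, 0.266, -0.0], [-0.0, 0.0, -1.0]]
contact_force: [0.7, -0.1, 0.5]
grip_width: 0.0696
```

```bash
python3 - <<'E'
from h import *
s=bot.sense();print(s['clock'],s['tcp_pos'],s['contact_force'].round(2))
im=grab('wrist','w11')
E
```

```text
11.9667 [0.56669845 0.02470838 0.23733002] [ 0.67 -0.12  0.52]
```

View pics/w11.png

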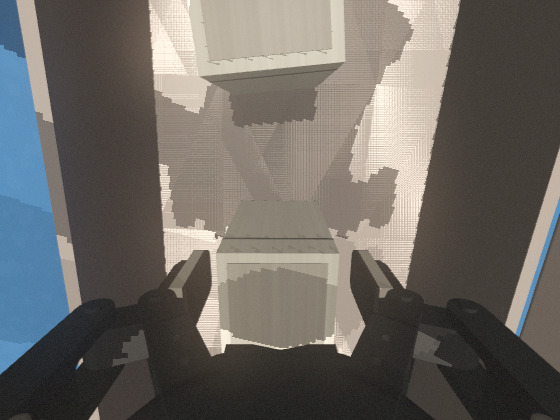

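The tin spans columns 217–339 between the fingers at 209 and 352, so it's about 1 mm left of centre. I'll grip and lift it.

Call:
drive_tool(plan=[0,-0.1,0,0,0,0,6,0,-0.1,0,0,0,0,5.0,0,-0.1,0,0,0,0,3.5,0,-0.1,0,0,0,0,3.5,0,-0.1,0,0,0,0,3.5,0,-0.1,0,0,0,0,3.5,0,-0.1,0,0,0,0,3.5], force=45)

```text
clock: 12.6
tcp_pos: [0.5658, 0.0243, 0.2383]
eef_rot: [[-0.266, 0.964, 0.002], [0.964, 0.266, -0.0], [-0.001, 0.001, -1.0]]
contact_force: [-1.7, -0.5, 6.8]
grip_width: 0.0455
```

Call:
drive_tool(plan=[0,0,-0.5,0,0,0,3.5,0,0,-1.5,0,0,0,3.5,0,0,-2.5,0,0,0,3.5,0,0,-3.5,0,0,0,3.5,0,0,-4,0,0,0,3.5,0,0,-4,0,0,0,3.5,0,0,-4,0,0,0,3.5,0,0,-4,0,0,0,3.5,0,0,-4,0,0,0,3.5,0,0,-4,0,0,0,3.5])

```text
clock: 13.43
tcp_pos: [0.5654, 0.0244, 0.2766]
eef_rot: [[-0.266, 0.964, -0.001], [0.964, 0.266, 0.0], [0.001, -0.001, -1.0]]
contact_force: [0.9, -0.9, -5.7]
grip_width: 0.0454
```

```bash
python3 - <<'E'
from h import *
for i in range(3):
    s=bot.sense();print(s['clock'],s['tcp_pos'],s['contact_force'].round(2),s['grip_width']);bot.grab_frame('top') if i<2 else 0
im=grab('scene','s12')
E
```

```text
13.4333 [0.56538894 0.02440343 0.27656209] [ 0.92 -0.93 -5.69] 0.04541433764187056
13.4833 [0.56544484 0.02438973 0.27662326] [ 0.47 -0.34 -5.04] 0.04529492507977811
13.5333 [0.56550288 0.02437952 0.27669854] [ 0.08 -0.07 -5.46] 0.04548217426231454
```

View pics/s12.png

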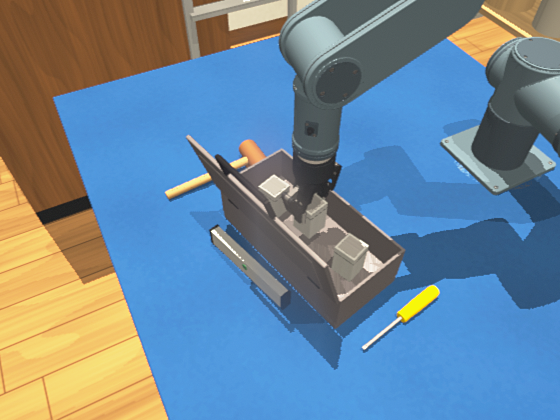

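The middle tin weighs about 5.4 N. Setting it back.

Call:
drive_tool(plan=[0,0,1,0,0,0,3.5,0,0,2,0,0,0,3.5,0,0,3,0,0,0,3.5,0,0,3.5,0,0,0,3.5,0,0,3.8,0,0,0,3.5,0,0,3.9,0,0,0,3.5,0,0,3.9,0,0,0,3.5,0,0,3.9,0,0,0,3.5])

```text
clock: 14.25
tcp_pos: [0.5654, 0.0245, 0.2383]
eef_rot: [[-0.266, 0.964, -0.001], [0.964, 0.266, 0.0], [0.0, -0.001, -1.0]]
contact_force: [-3.4, -0.4, 1.3]
grip_width: 0.0454
```

Call:
drive_tool(plan=[0,0,0,0,0,0,5.0,0,0,0,0,0,0,6.5,0,0,0,0,0,0,7,0,0,0,0,0,0,7,0,0,-1,0,0,0,7,0,0,-3,0,0,0,7,0,0,-6,0,0,0,7,0,0,-9.1,0,0,0,7,0,0,-9.1,0,0,0,7,0,0,-9.1,0,0,0,7])

```text
clock: 15.08
tcp_pos: [0.5663, 0.0243, 0.3321]
eef_rot: [[-0.266, 0.964, 0.006], [0.964, 0.266, -0.001], [-0.002, 0.005, -1.0]]
contact_force: [-0.8, 0.8, -0.1]
grip_width: 0.0699
```

```bash
python3 - <<'E'
from h import *
s=bot.sense();print(s['clock'],s['tcp_pos'],s['contact_force'].round(2))
print(rel([.5945,-.0755,.33],Ro.from_euler('z',20.8-12.1,degrees=True).as_matrix()@RD,s))
grab('wrist','w13')
E
```

```text
15.0833 [0.56634206 0.02430111 0.33214531] [-0.78  0.78 -0.06]
(array([-10.37,   0.06,   0.24]), array([ 0.005,  0.003, -0.094]))
```

View pics/w13.png

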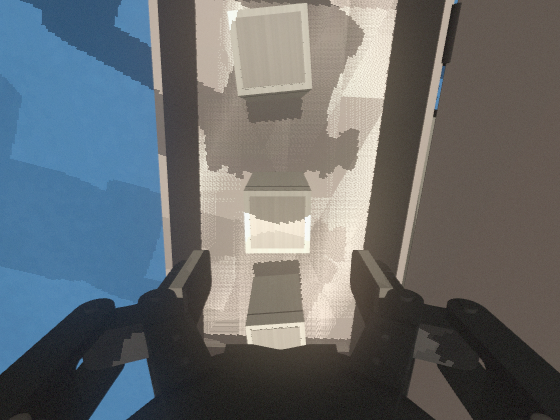

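Call:
drive_tool(plan=[-4,0,0.2,0,0,-0.05,7,-8,0,0.2,0,0,-0.094,7,-10.4,0,0.2,0,0,-0.094,7,-10.4,0,0.2,0,0,-0.094,7,-10.4,0,0.2,0,0,-0.094,7,-10.4,0,0.2,0,0,-0.094,7,-10.4,0,0.2,0,0,-0.094,7,-10.4,0,0.2,0,0,-0.094,7,-10.4,0,0.2,0,0,-0.094,7])

```text
clock: 15.88
tcp_pos: [0.593, -0.0748, 0.3271]
eef_rot: [[-0.356, 0.934, -0.0], [0.934, 0.356, 0.0], [0.0, -0.0, -1.0]]
contact_force: [-0.2, -0.1, -1.0]
grip_width: 0.0697
```

```bash
python3 - <<'E'
from h import *
s=bot.sense();print(s['clock'],s['tcp_pos'],s['eef_rot'].round(3).tolist())
im=grab('wrist','w14')
C=cam('wrist',s);print(proj(C,[.5945,-.0755,.105]))
E
```

```text
15.8833 [ 0.59303869 -0.07478772  0.32714627] [[-0.356, 0.934, -0.0], [0.934, 0.356, 0.0], [0.0, -0.0, -1.0]]
[281.53247932 229.06762852]
```

View pics/w14.png

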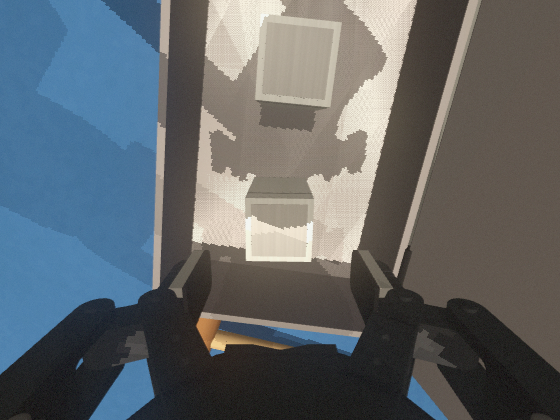

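Call:
drive_tool(plan=[-0.2,0,1,0,0,0,7,-0.2,0,3,0,0,0,7,-0.2,0,5,0,0,0,7,-0.2,0,7,0,0,0,7,-0.2,0,8.6,0,0,0,7,-0.2,0,9,0,0,0,7,-0.2,0,9,0,0,0,7,-0.2,0,9,0,0,0,7])

```text
clock: 16.6
tcp_pos: [0.5942, -0.0778, 0.2373]
eef_rot: [[-0.355, 0.935, 0.0], [0.935, 0.355, -0.0], [-0.0, 0.0, -1.0]]
contact_force: [0.3, -0.0, -0.1]
grip_width: 0.07
```

```bash
python3 - <<'E'
from h import *
s=bot.sense();print(s['clock'],s['tcp_pos'],s['contact_force'].round(2))
im=grab('wrist','w15')
E
```

```text
16.6 [ 0.59417581 -0.07775345  0.23734723] [ 0.27 -0.04 -0.05]
```

View pics/w15.png

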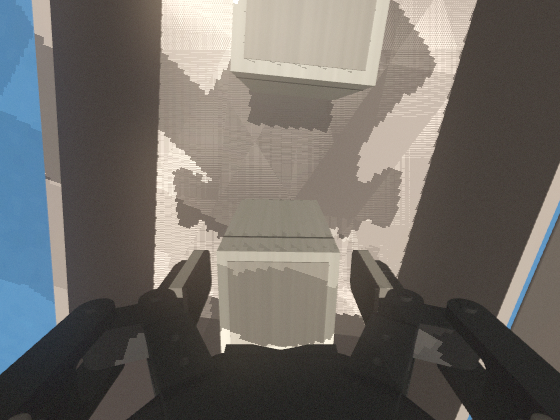

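The tin is centred, columns 218–341, between the fingers.

Call:
drive_tool(plan=[0,0,0,0,0,0,6,0,0,0,0,0,0,5.0,0,0,0,0,0,0,3.5,0,0,0,0,0,0,3.5,0,0,0,0,0,0,3.5,0,0,0,0,0,0,3.5,0,0,0,0,0,0,3.5], force=45)

```text
clock: 17.23
tcp_pos: [0.5944, -0.0779, 0.2384]
eef_rot: [[-0.355, 0.935, 0.002], [0.935, 0.355, -0.001], [-0.001, 0.002, -1.0]]
contact_force: [-0.7, 0.1, 6.1]
grip_width: 0.0458
```

Call:
drive_tool(plan=[0,0,-0.5,0,0,0,3.5,0,0,-1.5,0,0,0,3.5,0,0,-2.5,0,0,0,3.5,0,0,-3.5,0,0,0,3.5,0,0,-4,0,0,0,3.5,0,0,-4,0,0,0,3.5,0,0,-4,0,0,0,3.5,0,0,-4,0,0,0,3.5,0,0,-4,0,0,0,3.5,0,0,-4,0,0,0,3.5])

```text
clock: 18.07
tcp_pos: [0.5938, -0.0777, 0.2766]
eef_rot: [[-0.355, 0.935, -0.001], [0.935, 0.355, 0.0], [0.001, -0.001, -1.0]]
contact_force: [-0.2, 0.4, -1.2]
grip_width: 0.0457
```

```bash
python3 - <<'E'
from h import *
for i in range(3):
    s=bot.sense();print(s['clock'],s['tcp_pos'],s['contact_force'].round(2),s['grip_width']);bot.grab_frame('top') if i<2 else 0
im=grab('scene','s16')
E
```

```text
18.0667 [ 0.59376236 -0.07772425  0.27655602] [-0.16  0.37 -1.23] 0.04569832416003468
18.1167 [ 0.59380513 -0.07772519  0.27659515] [-0.93  0.52 -1.72] 0.0455161180573394
18.1667 [ 0.59383714 -0.07775322  0.27667782] [-0.03  0.12 -1.69] 0.04535407887703555
```

View pics/s16.png

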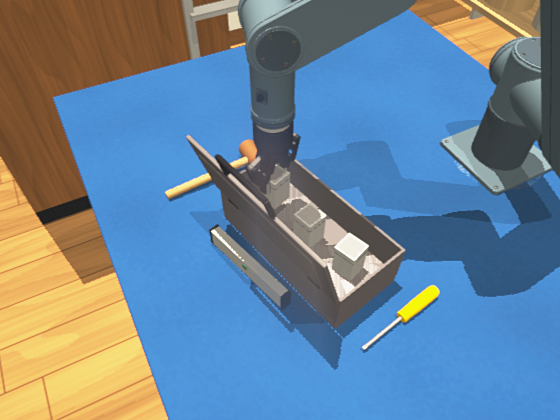

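The right tin weighs about 1.6 N, so the order is left 2.6, middle 5.4 and right 1.6 N, and the middle is heaviest. I'll set the right one down and return to the middle.

Call:
drive_tool(plan=[0,0,1,0,0,0,3.5,0,0,2,0,0,0,3.5,0,0,3,0,0,0,3.5,0,0,3.5,0,0,0,3.5,0,0,3.8,0,0,0,3.5,0,0,3.9,0,0,0,3.5,0,0,3.9,0,0,0,3.5,0,0,3.9,0,0,0,3.5])

```text
clock: 18.88
tcp_pos: [0.5935, -0.0776, 0.2384]
eef_rot: [[-0.355, 0.935, -0.001], [0.935, 0.355, 0.0], [0.001, -0.001, -1.0]]
contact_force: [-3.3, 1.2, 5.3]
grip_width: 0.0455
```

Call:
drive_tool(plan=[0,0,0,0,0,0,5.0,0,0,0,0,0,0,6.5,0,0,0,0,0,0,7,0,0,0,0,0,0,7,0,0,-1,0,0,0,7,0,0,-3,0,0,0,7,0,0,-6,0,0,0,7,0,0,-9.1,0,0,0,7,0,0,-9.1,0,0,0,7,0,0,-9.1,0,0,0,7])

```text
clock: 19.72
tcp_pos: [0.5947, -0.078, 0.3324]
eef_rot: [[-0.355, 0.935, 0.006], [0.935, 0.355, -0.002], [-0.004, 0.005, -1.0]]
contact_force: [-0.5, 0.3, -0.4]
grip_width: 0.0704
```

```bash
python3 - <<'E'
from h import *
s=bot.sense();print(s['clock'],s['tcp_pos'],s['contact_force'].round(2))
print(rel([.5656,.0244,.33],Ro.from_euler('z',15.4-12.1,degrees=True).as_matrix()@RD,s))
grab('wrist','w17')
E
```

```text
19.7167 [ 0.59469773 -0.07797711  0.33235017] [-0.54  0.31 -0.37]
(array([10.6 ,  0.92,  0.2 ]), array([0.005, 0.004, 0.094]))
```

View pics/w17.png

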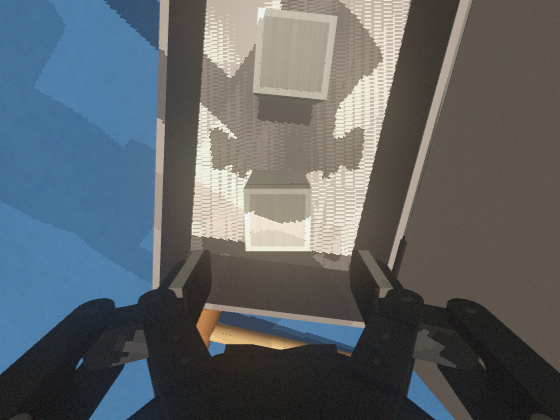

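The right tin is standing. Back to the middle.

Call:
drive_tool(plan=[4,0.4,0.2,0,0,0.05,7,8,0.8,0.2,0,0,0.094,7,10.6,0.9,0.2,0,0,0.094,7,10.6,0.9,0.2,0,0,0.094,7,10.6,0.9,0.2,0,0,0.094,7,10.6,0.9,0.2,0,0,0.094,7,10.6,0.9,0.2,0,0,0.094,7,10.6,0.9,0.2,0,0,0.094,7,10.6,0.9,0.2,0,0,0.094,7])

```text
clock: 20.52
tcp_pos: [0.565, 0.0235, 0.3269]
eef_rot: [[-0.264, 0.964, -0.0], [0.964, 0.264, -0.0], [0.0, -0.0, -1.0]]
contact_force: [0.5, 0.6, -0.6]
grip_width: 0.0704
```

```bash
python3 - <<'E'
from h import *
s=bot.sense();print(s['clock'],s['tcp_pos'])
print(rel([.5656,.0244,.2373],Ro.from_euler('z',15.4-12.1,degrees=True).as_matrix()@RD,s))
grab('wrist','w18');C=cam('wrist',s);print(proj(C,[.5656,.0244,.105]))
E
```

```text
20.5167 [0.5650425  0.02350479 0.32689322]
(array([0.07, 0.08, 8.96]), array([-0.   , -0.   , -0.001]))
[281.09793284 226.52861851]
```

View pics/w18.png

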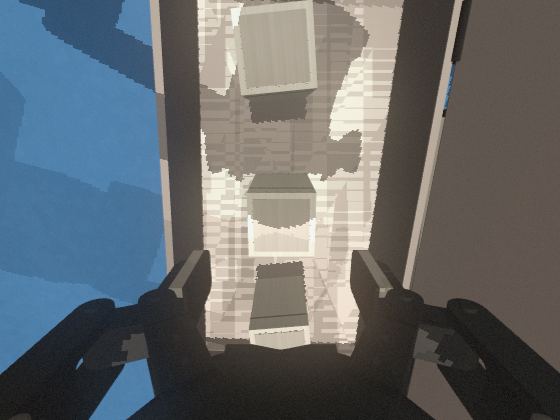

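Call:
drive_tool(plan=[0.1,0,1,0,0,0,7,0.1,0,3,0,0,0,7,0.1,0,5,0,0,0,7,0.1,0,7,0,0,0,7,0.1,0,8.6,0,0,0,7,0.1,0,9,0,0,0,7,0.1,0,9,0,0,0,7,0.1,0,9,0,0,0,7])

```text
clock: 21.23
tcp_pos: [0.5647, 0.0253, 0.2373]
eef_rot: [[-0.266, 0.964, 0.0], [0.964, 0.266, 0.0], [-0.0, 0.0, -1.0]]
contact_force: [0.3, -0.8, 0.8]
grip_width: 0.0701
```

Call:
drive_tool(plan=[0,0,0,0,0,0,6,0,0,0,0,0,0,5.0,0,0,0,0,0,0,3.5,0,0,0,0,0,0,3.5,0,0,0,0,0,0,3.5,0,0,0,0,0,0,3.5,0,0,0,0,0,0,3.5], force=50)

```text
clock: 21.82
tcp_pos: [0.5649, 0.0254, 0.2384]
eef_rot: [[-0.266, 0.964, 0.002], [0.964, 0.266, -0.0], [-0.001, 0.002, -1.0]]
contact_force: [-1.3, -0.7, 6.1]
grip_width: 0.0454
```

Call:
drive_tool(plan=[0,0,-0.5,0,0,0,3.5,0,0,-1.5,0,0,0,3.5,0,0,-3,0,0,0,3.5,0,0,-5,0,0,0,3.5,0,0,-7,0,0,0,3.5,0,0,-9,0,0,0,3.5,0,0,-11,0,0,0,3.5,0,0,-13,0,0,0,3.5,0,0,-14.5,0,0,0,3.5,0,0,-15.5,0,0,0,3.5])

```text
clock: 22.65
tcp_pos: [0.5644, 0.0256, 0.3942]
eef_rot: [[-0.266, 0.964, 0.002], [0.964, 0.266, -0.0], [-0.001, 0.001, -1.0]]
contact_force: [-0.5, -0.5, -4.7]
grip_width: 0.0453
```

Call:
drive_tool(plan=[0,0,-1,0,0,0,3.5,0,0,-1.5,0,0,0,3.5,0,0,-1.5,0,0,0,3.5,0,0,-1.5,0,0,0,3.5,0,0,-1.5,0,0,0,3.5,0,0,-1.5,0,0,0,3.5,0,0,-1.5,0,0,0,3.5,0,0,-1.5,0,0,0,3.5,0,0,-1.5,0,0,0,3.5,0,0,-1.5,0,0,0,3.5])

```text
clock: 23.48
tcp_pos: [0.5645, 0.0255, 0.407]
eef_rot: [[-0.266, 0.964, -0.0], [0.964, 0.266, 0.0], [0.0, -0.0, -1.0]]
contact_force: [0.1, 0.2, -4.9]
grip_width: 0.0454
```

```bash
python3 - <<'E'
from h import *
s=bot.sense();print(s['clock'],s['tcp_pos'],s['contact_force'].round(2),s['qvel'].round(2),s['grip_width'])
grab('scene','s19');grab('wrist','w19');grab('top','t19')
E
```

```text
23.4833 [0.5644756  0.02549297 0.40697806] [ 0.14  0.18 -4.9 ] [ 0.02 -0.14 -0.11  0.05  0.03 -0.04] 0.04535966065631339
```

View pics/s19.png

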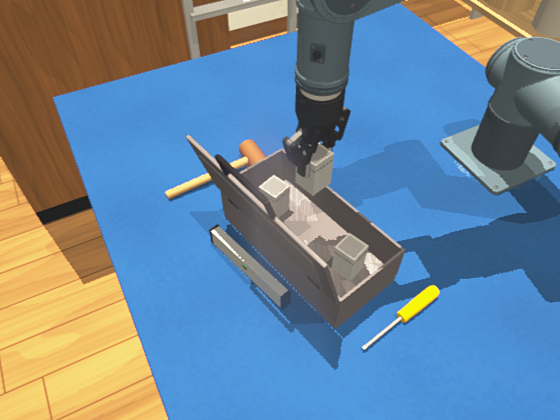

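View pics/w19.png

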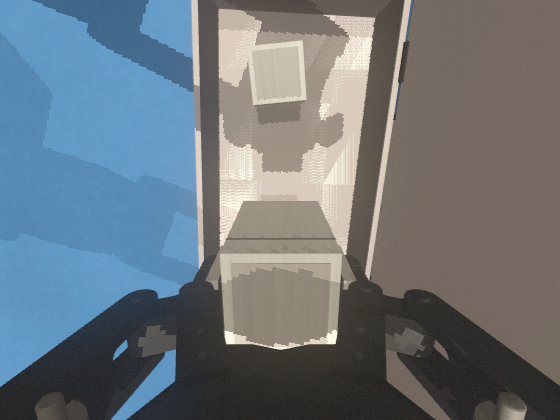

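The scene view shows the middle tin upright in the gripper, the other two standing at (274,187) and (350,246), the lid back, and the screwdriver, level and mallet at their starting pixels.

```bash
python3 -c "
from cell import bot
print(bot.finish_job())"
```

```text
the job is handed in; nothing more can be done
None
```

I opened the lid back to its stop, hefted the tins left to right, and handed the job in at about 23.6 s with the heaviest tin, the middle one, held up in the gripper.

**Weights:** the wrist force read about 2.6 N for the left tin, 5.4 N for the middle and 1.6 N for the right. Each was lifted about 4 cm and set back upright.

**Last checks:**
- **Held tin:** its bottom is about 20 cm above the shelf by the tool height, roughly 9 cm above the rim. It was upright and still, and the force read −4.9 N.
- **Other tins:** the final scene picture shows the left and right tins standing in the box.
- **Bystanders:** the screwdriver, spirit level and mallet look to be where they lay at the start.
- **Lid:** it stayed open after release. The arm took it to about 1.83 rad, then 4 mm further before letting go. I judged contact with the stop from that and the pictures, not from a clear force signal.

**Disagreement:** the first wrist view of the tins was about 4–8 mm off from the scene camera, probably because the arm was still settling. I measured each tin again from close up before gripping it.

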